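Make up the juice tray and the tea tray

ROBOT

A 6-joint arm with a two-finger parallel gripper is mounted at the origin on the work surface. World frame = base frame: x ahead of the robot, y to its left, z up, the work surface at z = 0. Lengths are in mm, angles in degrees, forces in N, time in s.
With the tool pointing down it reaches from about 300 to 850 mm from the base axis. Payload 4.2 kg.
Tool frame: the origin (TCP) lies midway between the tips of the shut fingers; the grasp point (between the pads) lies pinch_z behind it (pinch_z is the distance from the TCP to the grasp point, in mm); z points along the fingers, y is the line along which they close (so a half turn about z gives the same grasp; the last joint's range is limited). The gripper opens to 91 mm and grips with 3 to 60 N. Pads are 32 mm wide; open, the fingers measure 118 mm over their backs; the gripper's body (76 mm by 178 mm) begins 60 mm behind the grasp point.
Start: joints at [-75.287, 18.312, 89.639, -0, 72.044, -1.146], TCP at [157.138, -553.128, 213.976] pointing down, gripper open.
Joint ranges: [-177.97, 177.97], [-48.28, 115.42], [12.27, 149.76], [-77.06, 257.06], [2.81, 150.46], [-146.56, 146.56]. Speed limits (degrees/s): [147.25, 147.25, 180, 180, 180, 180].

INTERFACE

Orientations are given as [roll, pitch, yaw] about the fixed x, y, z axes, in that order (R = Rz(yaw) Ry(pitch) Rx(roll)).
In Python, from workcell import state, grab_frame, job_done, masks_of, landmark_of, pinch_z gives the robot as it stands. The module is installed in compiled form; this text tells all that it offers.
- The arm moves only by the tool move_arm, never from a script. Its argument "plan" is a list of rows, each an object of numbers: "x", "y", "z": the shift along the tool's x, y, z in mm; "rx", "ry", "rz": the turn, a rotation vector about the tool's x, y, z in rad. A call has 1 to 10 rows; each row shifts and turns the commanded pose from where the row before left it, along the tool's axes as they then stand; what a row does not reach is not made up. A row lasts 1/10 s, in which the tool goes at most 50 mm and 8.59 degrees, less where a joint would pass 70% of its speed; a pose out of reach is approached as far as the arm can. A call is refused whole if a number of a shift passes 50 or a number of a turn 0.15, either way. A call with a gripper value outside its range is refused whole. "grip" is the opening, from 0 (shut) to 1 (fully open), set as the call begins (left out, the last holds). The fingers move at their own pace and stop on an object; "squeeze" is the grip in N (left out, the last holds). Time passes only in rows, so rows that do not move let the fingers close. It gives the time, the measured TCP pose, the force, the opening and the grip force at its end, in the units of the state.
- state(): the state, without advancing time (a new reading comes with each control period).
- grab_frame(name): name is "scene" or "top" or "wrist"; returns a dict with "img" (420x560x3 uint8, red, green, blue), "z_map" (420x560 float32, mm along the optical axis (not along the pixel's ray), 0 where there is no reading), "fx", "fy", "cx", "cy" (pixels), "dist" ([k1, k2, p1, p2, k3] as OpenCV has them; the pictures are not rectified), "rvec" (rotation vector, rad) and "tvec" (3), from world to camera coordinates, as OpenCV has them. Camera axes: x right, y down, z forward; pixel columns grow to the right and rows downward; lengths in mm; the calibration is good to about 2 mm. A picture is of the moment at which its call begins.
- job_done(): hands the job in; it is judged then, once.
Trained networks look in the newest picture that a camera, given by its name, has taken for a name from the list of things; names that differ only in an ending like _2 or _b are one class to them, and where a whole thing is asked for, a point or a joint stands for the part that bears it (a point fixed in the world has none). Each returns a list of dicts, best first, with "p" (0 to 1); they miss things now and then, are a little off and sometimes report something else, mostly with a low value. They report only what shows in the picture. A call takes as long as a camera call.
- masks_of(camera, label): "pixels" (420x560 bool, what is visible of it) and "box" ([centre column, centre row, width, height] in pixels, round what is visible of it).
- landmark_of(camera, label): "point" ([column, row] in pixels: a listed point, or the origin of a listed thing).
The state is a dict: "time_s": time; "qpos": joint angles; "qvel": joint speeds; "effort": joint torques, N m; "ee_pos": TCP position; "ee_rot": TCP orientation; "force": force on the tool from outside, world axes, zero at the start; "torque": the same for the moment, N m; "gripper_width": finger opening in mm; "gripper_force": force on a finger pad.
Only numpy, scipy, OpenCV 4.12 (cv2) and the standard library are available. Lean on these libraries where they do the work, as an engineer would, in place of code of your own. Each camera call takes 0.05 s, during which the arm holds its last target. There are 200 camera calls.

TASK

Make up two trays for the patio: the juice kit, the steel reamer and the green tumbler, goes on the blue tray, and the tea kit, the honey jar (black lid) and the white beaker, goes on the dark wooden tray. Stand each thing upright in a bay of its own, flat on the tray's floor, set down gently and not dropped. Leave everything else where it stands: the red jam jar and the pale pepper mill stay on the counter.

Things in the scene. Friction and masses are not known exactly. Their poses are not given: they have to be found in the camera images.
- blue_tray: Low tray painted blue, fixed on the counter, 172 x 88 mm, 16 mm high, brass loop handle at each short end (to 108 mm from the middle, 13 mm high). A wall across the middle makes two bays, 80 x 80 mm inside; floor 4 mm above the counter, walls 4 mm thick and 16 mm high. Origin: centre of the underside; x along the long side, z up. Bay centres: x = +42 and -42 mm, y = 0.
- wood_tray: Low tray of dark brown wood, fixed on the counter, 172 x 88 mm, 16 mm high, brass loop handle at each short end (to 108 mm from the middle, 13 mm high). A wall across the middle makes two bays, 80 x 80 mm inside; floor 4 mm above the counter, walls 4 mm thick and 16 mm high. Origin: centre of the underside; x along the long side, z up. Bay centres: x = +42 and -42 mm, y = 0.
- reamer: Stainless steel citrus reamer standing upright on its foot, round: foot 54 mm across and 8 mm high, then a plain cylindrical grip 42 mm across up to 60 mm, then a ribbed cone tapering to a point at 92 mm. About 0.22 kg. Origin: centre of its underside, z up.
- tumbler: Green plastic tumbler without handle, open at the top, round: straight-sided, 58 mm across, 90 mm high, wall 3 mm. Origin: centre of its underside, z up. About 0.12 kg.
- beaker: White ceramic beaker without handle, open at the top, round: straight-sided, 58 mm across, 90 mm high, wall 4 mm. Origin: centre of its underside, z up. About 0.2 kg.
- honey_jar: Closed honey jar of amber glass with a black lid, round, 80 mm high: straight body 58 mm across up to 46 mm, shoulder narrowing to a neck about 45 mm across at 60 mm, lid 52 mm across from 64 mm to the top; about 0.25 kg. Origin: centre of its underside, z up.
- jam_jar: Closed red jam jar with a red lid, of the same shape as the honey jar: 58 mm across, 80 mm high. Belongs to no tray; stays where it stands. Origin: centre of its underside, z up.
- mill: Pale wooden pepper mill, round and waisted, 48 mm across at the foot, 94 mm high. Stays where it stands. Origin: centre of its underside, z up.

How it is judged (in metres and radians):
At the end, for the whole second after the job is handed in: Reamer and tumbler in the two bays of the blue tray, honey jar and beaker in those of the wooden tray: within 20 mm of the bay centre along each tray axis, 4 mm of its floor in height, tilt under 0.1 rad, at rest. Jam jar and mill tilted under 0.1 rad, moved under 25 mm ((x of reamer in the frame of blue_tray between 0.022 and 0.062 m or x of reamer in the frame of blue_tray between -0.062 and -0.022 m) and y of reamer in the frame of blue_tray between -0.02 and 0.02 m and z of reamer in the frame of blue_tray between 0 and 0.008 m and angle between each of reamer, tumbler, honey_jar, beaker, jam_jar, mill's own z axis and vertical below 0.1 rad and linear speed of each of reamer, tumbler, honey_jar, beaker below 0.02 m/s and angular speed of each of reamer, tumbler, honey_jar, beaker below 0.2 rad/s and (x of tumbler in the frame of blue_tray between 0.022 and 0.062 m or x of tumbler in the frame of blue_tray between -0.062 and -0.022 m) and y of tumbler in the frame of blue_tray between -0.02 and 0.02 m and z of tumbler in the frame of blue_tray between 0 and 0.008 m and (x of honey_jar in the frame of wood_tray between 0.022 and 0.062 m or x of honey_jar in the frame of wood_tray between -0.062 and -0.022 m) and y of honey_jar in the frame of wood_tray between -0.02 and 0.02 m and z of honey_jar in the frame of wood_tray between 0 and 0.008 m and (x of beaker in the frame of wood_tray between 0.022 and 0.062 m or x of beaker in the frame of wood_tray between -0.062 and -0.022 m) and y of beaker in the frame of wood_tray between -0.02 and 0.02 m and z of beaker in the frame of wood_tray between 0 and 0.008 m and distance of each of jam_jar, mill from where it was at the start of the episode below 0.025 m); the robot touches nothing.
It fails at once if a thing that was not asked for is pushed away or knocked over (distance of any of jam_jar, mill from where it was at the start of the episode above 0.025 m or angle between any of jam_jar, mill's own z axis and vertical above 0.5 rad).
It fails at once if one of the four things is knocked over (angle between any of reamer, tumbler, honey_jar, beaker's own z axis and vertical above 0.8 rad).
It fails at once if one of the four things is dropped or slammed down (faster than 0.6 m/s within 20 mm of the counter) ((linear speed of reamer above 0.6 m/s and height (world z) of reamer below 0.02 m) or (linear speed of tumbler above 0.6 m/s and height (world z) of tumbler below 0.02 m) or (linear speed of honey_jar above 0.6 m/s and height (world z) of honey_jar below 0.02 m) or (linear speed of beaker above 0.6 m/s and height (world z) of beaker below 0.02 m)).
It also fails if it takes over 115 s, if anything falls off the work surface, if the arm or the gripper's body presses on something with over 40 N, if the wrist force passes 120 N, or if a joint passes its speed limit or range.

## Working session

There is one attempt and no reset: what is moved stays moved. The work goes in short steps, Python scripts to look and compute and a tool call to move; the robot and the scene stay as the last step left them, time stands still between calls to the robot, and variables do not carry over. Pictures are saved under pics/ and viewed, at most 14 in all, crops included, and the job is handed in when it is done.

Besides the shell and the picture viewer there is one more tool, called after "Emit:" as name([rows], argument=value, ...), one row to a line, values as JSON. move_arm: Moves the arm, as the interface text tells. Its arguments: {"type":"object","properties":{"plan":{"type":"array","items":{"type":"object","properties":{"x":{"type":"number"},"y":{"type":"number"},"z":{"type":"number"},"rx":{"type":"number"},"ry":{"type":"number"},"rz":{"type":"number"}}}},"grip":{"type":"number"},"squeeze":{"type":"number"}},"required":["plan"]}

```bash
mkdir -p pics; cat > h.py <<'E'
import numpy as np, cv2
from workcell import *
def world(f,uv,z=None):
    K=np.array([[f['fx'],0,f['cx']],[0,f['fy'],f['cy']],[0,0,1]]);R=cv2.Rodrigues(np.array(f['rvec'],float))[0];t=np.array(f['tvec'],float).ravel()
    n=cv2.undistortPoints(np.array(uv,float).reshape(-1,1,2),K,np.array(f['dist'],float)).reshape(-1,2)
    d=np.c_[n,np.ones(len(n))]@R; c=-R.T@t
    return c,d
def plane(f,uv,z):
    c,d=world(f,uv); return c+d*((z-c[2])/d[:,2])[:,None]
def cloud(f,m):
    v,u=np.nonzero(m&(f['z_map']>0)); c,d=world(f,np.c_[u,v]); return c+d*f['z_map'][v,u][:,None]
E
python3 - <<'E'
from h import *
for cam in ['top','scene']:
    f=grab_frame(cam); cv2.imwrite(f'pics/{cam}0.png',f['img'][:,:,::-1])
    for l in ['blue_tray','wood_tray','reamer','tumbler','beaker','honey_jar','jam_jar','mill']:
        for m in masks_of(cam,l)[:2]:
            P=cloud(f,m['pixels']); 
            if len(P)<5: continue
            zt=np.percentile(P[:,2],98); T=P[P[:,2]>zt-6]; r=cv2.minAreaRect(P[:,:2].astype(np.float32))
            print(cam,l,round(m['p'],2),np.round(m['box']),'top',round(zt),'ctr',np.round((T.min(0)+T.max(0))[:2]/2),'rect',np.round(r[0]),np.round(r[1]),round(r[2],1))
print(state()); print(pinch_z if not callable(pinch_z) else pinch_z())
E
```

```text
top wood_tray 0.79 [411. 252.  54.  94.] top 17 ctr [ 454. -297.] rect [ 455. -300.] [ 94. 222.] 75.5
top wood_tray 0.21 [282. 181.  24.  24.] top 94 ctr [622.   1.] rect [620.   0.] [45. 42.] 89.2
top reamer 0.79 [223. 176.  25.  28.] top 93 ctr [642. 133.] rect [647. 137.] [64. 53.] 52.3
top tumbler 0.92 [349. 182.  30.  33.] top 92 ctr [ 612. -153.] rect [ 612. -152.] [55. 57.] 40.8
top beaker 0.65 [350. 251.  35.  29.] top 91 ctr [ 455. -151.] rect [ 455. -151.] [57. 55.] 68.8
top honey_jar 0.63 [285. 247.  26.  23.] top 84 ctr [470.  -5.] rect [469.  -5.] [53. 56.] 88.8
top jam_jar 0.58 [218. 264.  30.  26.] top 83 ctr [433. 142.] rect [429. 143.] [55. 67.] 57.8
top mill 0.84 [282. 181.  22.  23.] top 94 ctr [622.   1.] rect [620.  -0.] [42. 43.] 42.0
top mill 0.42 [150. 221.  49.  94.] top 18 ctr [536. 309.] rect [537. 312.] [ 95. 211.] 79.6
scene blue_tray 0.89 [345. 147.  69.  45.] top 18 ctr [540. 307.] rect [538. 315.] [111. 216.] 79.8
scene wood_tray 0.88 [191. 297.  76.  75.] top 18 ctr [ 459. -302.] rect [ 454. -298.] [ 96. 227.] 76.0
scene reamer 0.55 [350. 193.  18.  2
[... 532 characters left out ...]
-9.] [47. 36.] 39.8
{'time_s': 0.9, 'qpos': array([-7.52862936e+01,  1.83081311e+01,  8.96383831e+01,  8.56180144e-04,
        7.20444582e+01, -1.14719704e+00]), 'qvel': array([ 0.00599438,  0.02628254, -0.11787842, -0.04141434, -0.01741657,
       -0.02290455]), 'effort': array([ 3.84794103e-04, -4.12342000e+01, -2.32228428e+01,  7.30102044e-02,
        3.76561086e-02, -2.33705236e-05]), 'ee_pos': array([ 157.14575591, -553.12444581,  214.01793001]), 'ee_rot': array([ 1.79990958e+02, -6.33618117e-04,  1.58606396e+01]), 'force': array([-0.2965399 ,  0.46453076,  0.1052488 ]), 'torque': array([0.00387126, 0.05069368, 0.03306321]), 'gripper_force': 0.0, 'gripper_width': 91.34387365790644}
18.8
```

View pics/top0.png

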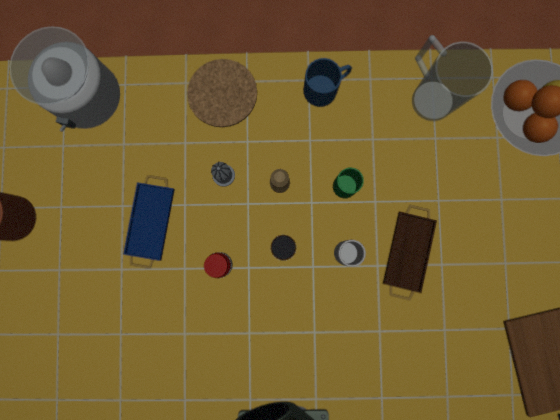

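View pics/scene0.png

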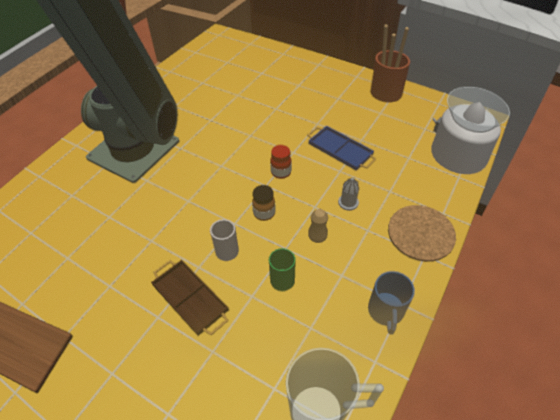

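The top view shows the blue tray at (149,221), the wooden tray at (410,252), the reamer at (223,174), the tumbler at (349,182), the beaker at (350,252), the honey jar at (284,247), the jam jar at (217,265) and the mill at (280,180). The two cameras agree to about 4 mm. Both trays are turned by about -12°, so one tool yaw will do for all the moves.

```bash
cat >> h.py <<'E'
def legs(pts,yaw=-12,step=38):
    s=state(); p=np.array(s['ee_pos']); a=np.radians(yaw); B=np.array([[np.cos(a),np.sin(a),0],[np.sin(a),-np.cos(a),0],[0,0,-1]])
    for q in pts:
        d=B@(np.array(q)-p); n=max(1,int(np.ceil(np.linalg.norm(d)/step))); print(q,'total',np.round(d,1),'n',n,np.round(d/n,1)); p=np.array(q,float)
E
python3 -c "
from h import *
legs([(456,-153,150),(456,-153,38),(456,-153,80),(495,-309,80),(495,-309,43),(495,-309,150),(472,-6,150),(472,-6,19),(472,-6,150),(414,-289,150),(414,-289,24),(414,-289,150)])"
```

```text
(456, -153, 150) total [ 209.1 -453.5   64. ] n 14 [ 14.9 -32.4   4.6]
(456, -153, 38) total [  0.   0. 112.] n 3 [ 0.   0.  37.3]
(456, -153, 80) total [  0.   0. -42.] n 2 [  0.   0. -21.]
(495, -309, 80) total [ 70.6 144.5   0. ] n 5 [14.1 28.9  0. ]
(495, -309, 43) total [ 0.  0. 37.] n 1 [ 0.  0. 37.]
(495, -309, 150) total [   0.    0. -107.] n 3 [  0.    0.  -35.7]
(472, -6, 150) total [ -85.5 -291.6    0. ] n 8 [-10.7 -36.4   0. ]
(472, -6, 19) total [  0.   0. 131.] n 4 [ 0.   0.  32.8]
(472, -6, 150) total [   0.    0. -131.] n 4 [  0.    0.  -32.8]
(414, -289, 150) total [  2.1 288.9   0. ] n 8 [ 0.3 36.1  0. ]
(414, -289, 24) total [  0.   0. 126.] n 4 [ 0.   0.  31.5]
(414, -289, 150) total [   0.    0. -126.] n 4 [  0.    0.  -31.5]
```

Emit:
move_arm([
  {"rz":0.1216},
  {"rz":0.1216},
  {"rz":0.1216},
  {"rz":0.1216},
  {"x":15,"y":-32.4,"z":4.6},
  {"x":15,"y":-32.4,"z":4.6},
  {"x":15,"y":-32.4,"z":4.6},
  {"x":15,"y":-32.4,"z":4.6},
  {"x":15,"y":-32.4,"z":4.6},
  {"x":15,"y":-32.4,"z":4.6},
], grip=1)

```text
schema error: expected keys x, y, z, rx, ry, rz
```

Emit:
move_arm([
  {"x":15,"y":-32.4,"z":4.6},
  {"x":15,"y":-32.4,"z":4.6},
  {"x":15,"y":-32.4,"z":4.6},
  {"x":15,"y":-32.4,"z":4.6},
  {"x":15,"y":-32.4,"z":4.6},
  {"x":15,"y":-32.4,"z":4.6},
  {"x":15,"y":-32.4,"z":4.6},
  {"x":15,"y":-32.4,"z":4.6},
  {},
  {},
])

```text
schema error: expected keys x, y, z, rx, ry, rz
```

```bash
python3 - <<'E'
from h import *
f=grab_frame('wrist'); cv2.imwrite('pics/w1.png',f['img'][:,:,::-1])
for l in ['beaker','wood_tray','honey_jar','tumbler']:
    for m in masks_of('wrist',l)[:1]:
        P=cloud(f,m['pixels'])
        if len(P)<5: continue
        zt=np.percentile(P[:,2],98); T=P[P[:,2]>zt-6]; print(l,round(m['p'],2),np.round(m['box']),round(zt),np.round((T.min(0)+T.max(0))[:2]/2,1))
legs([(456,-153,150),(456,-153,38)])
E
```

```text
(456, -153, 150) total [ 209.1 -453.5   64. ] n 14 [ 14.9 -32.4   4.6]
(456, -153, 38) total [  0.   0. 112.] n 3 [ 0.   0.  37.3]
```

Emit:
move_arm([
  {"x":0,"y":0,"z":0,"rx":0,"ry":0,"rz":0.1216},
  {"x":0,"y":0,"z":0,"rx":0,"ry":0,"rz":0.1216},
  {"x":0,"y":0,"z":0,"rx":0,"ry":0,"rz":0.1216},
  {"x":0,"y":0,"z":0,"rx":0,"ry":0,"rz":0.1216},
  {"x":15,"y":-32.4,"z":4.6,"rx":0,"ry":0,"rz":0},
  {"x":15,"y":-32.4,"z":4.6,"rx":0,"ry":0,"rz":0},
  {"x":15,"y":-32.4,"z":4.6,"rx":0,"ry":0,"rz":0},
  {"x":15,"y":-32.4,"z":4.6,"rx":0,"ry":0,"rz":0},
  {"x":15,"y":-32.4,"z":4.6,"rx":0,"ry":0,"rz":0},
  {"x":15,"y":-32.4,"z":4.6,"rx":0,"ry":0,"rz":0},
], grip=1)

```text
time_s: 2.15
ee_pos: [286.3, -380.6, 186.4]
ee_rot: [180.0, -0.0, -12.0]
force: [0.5, -0.2, -1.4]
gripper_width: 91.3
gripper_force: 0.0
```

Emit:
move_arm([
  {"x":15,"y":-32.4,"z":4.6,"rx":0,"ry":0,"rz":0},
  {"x":15,"y":-32.4,"z":4.6,"rx":0,"ry":0,"rz":0},
  {"x":15,"y":-32.4,"z":4.6,"rx":0,"ry":0,"rz":0},
  {"x":15,"y":-32.4,"z":4.6,"rx":0,"ry":0,"rz":0},
  {"x":15,"y":-32.4,"z":4.6,"rx":0,"ry":0,"rz":0},
  {"x":15,"y":-32.4,"z":4.6,"rx":0,"ry":0,"rz":0},
  {"x":15,"y":-32.4,"z":4.6,"rx":0,"ry":0,"rz":0},
  {"x":14,"y":-32.4,"z":4.6,"rx":0,"ry":0,"rz":0},
  {"x":0,"y":0,"z":0,"rx":0,"ry":0,"rz":0},
])

```text
time_s: 3.05
ee_pos: [457.6, -150.2, 149.1]
ee_rot: [-179.9, -0.0, -11.8]
force: [0.7, 0.0, -0.8]
gripper_width: 91.5
gripper_force: 0.0
```

```bash
python3 - <<'E'
from h import *
f=grab_frame('wrist'); cv2.imwrite('pics/w1.png',f['img'][:,:,::-1])
for l in ['beaker','wood_tray','honey_jar','tumbler']:
    for m in masks_of('wrist',l)[:1]:
        P=cloud(f,m['pixels'])
        if len(P)<5: continue
        zt=np.percentile(P[:,2],98); T=P[P[:,2]>zt-6]; print(l,round(m['p'],2),np.round(m['box']),round(zt),np.round((T.min(0)+T.max(0))[:2]/2,1))
legs([(456,-153,150),(456,-153,38)])
E
```

```text
beaker 0.69 [289. 211.  86. 102.] 89 [ 456.8 -154.7]
wood_tray 0.83 [453. 152. 126. 247.] 15 [ 456.2 -302.6]
honey_jar 0.88 [107. 226. 105.  90.] 80 [476.8 -46. ]
tumbler 0.84 [240.  25.  95.  48.] 89 [ 594.6 -153. ]
(456, -153, 150) total [ 0.4 -0.9 -0.3] n 1 [ 0.4 -0.9 -0.3]
(456, -153, 38) total [  0.   0. 112.] n 3 [ 0.   0.  37.3]
```

View pics/w1.png

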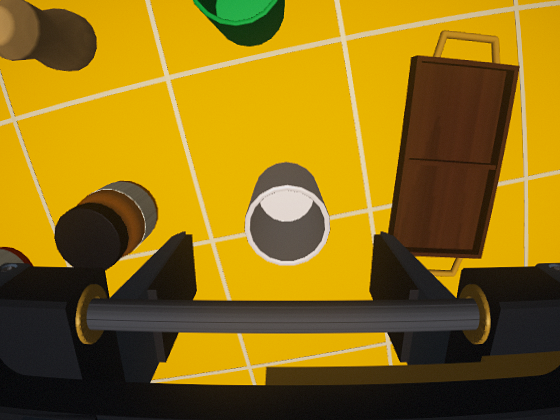

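The wrist view shows the beaker rim at (288,225), midway between the fingers, and the wooden tray at (453,155). Its depth puts the beaker at (457,-155) and the tray at (456,-302). I go down and grasp.

Emit:
move_arm([
  {"x":0,"y":1,"z":30,"rx":0,"ry":0,"rz":0},
  {"x":0,"y":1,"z":30,"rx":0,"ry":0,"rz":0},
  {"x":0,"y":0,"z":30,"rx":0,"ry":0,"rz":0},
  {"x":0,"y":0,"z":21,"rx":0,"ry":0,"rz":0},
  {"x":0,"y":0,"z":0,"rx":0,"ry":0,"rz":0},
])

```text
time_s: 3.8
ee_pos: [452.9, -155.2, 36.4]
ee_rot: [-180.0, 0.3, -12.1]
force: [-1.8, 0.0, 0.1]
gripper_width: 91.0
gripper_force: 0.0
```

Emit:
move_arm([
  {"x":0,"y":0,"z":0,"rx":0,"ry":0,"rz":0},
  {"x":0,"y":0,"z":0,"rx":0,"ry":0,"rz":0},
  {"x":0,"y":0,"z":0,"rx":0,"ry":0,"rz":0},
  {"x":0,"y":0,"z":0,"rx":0,"ry":0,"rz":0},
  {"x":0,"y":0,"z":0,"rx":0,"ry":0,"rz":0},
  {"x":0,"y":0,"z":0,"rx":0,"ry":0,"rz":0},
  {"x":0,"y":0,"z":0,"rx":0,"ry":0,"rz":0},
  {"x":0,"y":0,"z":0,"rx":0,"ry":0,"rz":0},
], grip=0, squeeze=20)

```text
time_s: 4.6
ee_pos: [456.0, -154.9, 39.4]
ee_rot: [-180.0, -0.1, -12.0]
force: [-0.7, 1.3, 5.9]
gripper_width: 58.3
gripper_force: 20.0
```

Emit:
move_arm([
  {"x":0,"y":0,"z":-15,"rx":0,"ry":0,"rz":0},
  {"x":0,"y":0,"z":-25,"rx":0,"ry":0,"rz":0},
  {"x":6,"y":15,"z":-5,"rx":0,"ry":0,"rz":0},
  {"x":14,"y":28,"z":0,"rx":0,"ry":0,"rz":0},
  {"x":14,"y":28,"z":0,"rx":0,"ry":0,"rz":0},
  {"x":14,"y":28,"z":0,"rx":0,"ry":0,"rz":0},
  {"x":14,"y":28,"z":0,"rx":0,"ry":0,"rz":0},
  {"x":11,"y":18,"z":0,"rx":0,"ry":0,"rz":0},
  {"x":0,"y":0,"z":0,"rx":0,"ry":0,"rz":0},
])

```text
time_s: 5.5
ee_pos: [497.3, -315.4, 82.4]
ee_rot: [179.9, -0.1, -12.1]
force: [0.0, 0.4, -1.9]
gripper_width: 58.2
gripper_force: 20.0
```

```bash
python3 -c "
from h import *
legs([(497,-312,84),(497,-312,45)])
print(state()['gripper_width'])"
```

```text
(497, -312, 84) total [-1.  -3.3 -1.6] n 1 [-1.  -3.3 -1.6]
(497, -312, 45) total [ 0.  0. 39.] n 2 [ 0.   0.  19.5]
58.195755243429716
```

Emit:
move_arm([
  {"x":0,"y":0,"z":10,"rx":0,"ry":0,"rz":0},
  {"x":0,"y":0,"z":10,"rx":0,"ry":0,"rz":0},
  {"x":0,"y":0,"z":8,"rx":0,"ry":0,"rz":0},
  {"x":0,"y":0,"z":5,"rx":0,"ry":0,"rz":0},
  {"x":0,"y":0,"z":3,"rx":0,"ry":0,"rz":0},
  {"x":0,"y":0,"z":3,"rx":0,"ry":0,"rz":0},
  {"x":0,"y":0,"z":2,"rx":0,"ry":0,"rz":0},
  {"x":0,"y":0,"z":0,"rx":0,"ry":0,"rz":0},
  {"x":0,"y":0,"z":0,"rx":0,"ry":0,"rz":0},
])

```text
time_s: 6.4
ee_pos: [496.9, -311.8, 43.4]
ee_rot: [180.0, -0.0, -12.0]
force: [-2.6, 1.3, 5.0]
gripper_width: 58.0
gripper_force: 20.0
```

Emit:
move_arm([
  {"x":0,"y":0,"z":0,"rx":0,"ry":0,"rz":0},
  {"x":0,"y":0,"z":0,"rx":0,"ry":0,"rz":0},
  {"x":0,"y":0,"z":0,"rx":0,"ry":0,"rz":0},
  {"x":0,"y":0,"z":0,"rx":0,"ry":0,"rz":0},
  {"x":0,"y":0,"z":0,"rx":0,"ry":0,"rz":0},
  {"x":0,"y":0,"z":-12,"rx":0,"ry":0,"rz":0},
  {"x":0,"y":0,"z":-28,"rx":0,"ry":0,"rz":0},
  {"x":0,"y":0,"z":-33,"rx":0,"ry":0,"rz":0},
  {"x":0,"y":0,"z":-33,"rx":0,"ry":0,"rz":0},
], grip=1)

```text
time_s: 7.3
ee_pos: [496.7, -311.9, 150.5]
ee_rot: [180.0, -0.0, -12.0]
force: [1.0, -0.8, 0.6]
gripper_width: 91.1
gripper_force: 0.0
```

```bash
cat >> h.py <<'E'
def find(cam,ls):
    f=grab_frame(cam)
    for l in ls:
        for m in masks_of(cam,l)[:1]:
            P=cloud(f,m['pixels'])
            if len(P)<5: continue
            zt=np.percentile(P[:,2],98); T=P[P[:,2]>zt-6]; print(l,round(m['p'],2),'top',round(zt),np.round((T.min(0)+T.max(0))[:2]/2,1))
    return f
E
python3 -c "
from h import *
find('wrist',['beaker','wood_tray','honey_jar'])
legs([(473,-6,150)])"
```

```text
wood_tray 0.57 top 16 [ 456.8 -304.1]
honey_jar 0.53 top 18 [490.4 -30.4]
(473, -6, 150) total [-8.720e+01 -2.945e+02 -1.000e-01] n 9 [ -9.7 -32.7  -0. ]
```

Emit:
move_arm([
  {"x":-5,"y":-18,"z":0,"rx":0,"ry":0,"rz":0},
  {"x":-10,"y":-34,"z":0,"rx":0,"ry":0,"rz":0},
  {"x":-10,"y":-34,"z":0,"rx":0,"ry":0,"rz":0},
  {"x":-10,"y":-34,"z":0,"rx":0,"ry":0,"rz":0},
  {"x":-10,"y":-34,"z":0,"rx":0,"ry":0,"rz":0},
  {"x":-10,"y":-34,"z":0,"rx":0,"ry":0,"rz":0},
  {"x":-10,"y":-34,"z":0,"rx":0,"ry":0,"rz":0},
  {"x":-10,"y":-34,"z":0,"rx":0,"ry":0,"rz":0},
  {"x":-10,"y":-29,"z":0,"rx":0,"ry":0,"rz":0},
  {"x":-2,"y":-9,"z":0,"rx":0,"ry":0,"rz":0},
])

```text
time_s: 8.5
ee_pos: [470.5, -3.3, 147.3]
ee_rot: [-180.0, 0.2, -11.8]
force: [0.3, -0.5, 0.5]
gripper_width: 91.6
gripper_force: 0.0
```

```bash
python3 -c "
from h import *
f=find('wrist',['honey_jar','mill','jam_jar'])
cv2.imwrite('pics/w2.png',f['img'][:,:,::-1])
f=find('top',['beaker','wood_tray'])
cv2.imwrite('pics/t2.png',cv2.resize(f['img'][190:310,340:480,::-1],None,fx=4,fy=4))
legs([(473,-6,19)])"
```

```text
honey_jar 0.8 top 80 [471.8  -8.4]
mill 0.88 top 87 [611.4  -0.7]
jam_jar 0.77 top 79 [475.   86.6]
beaker 0.65 top 95 [ 495.5 -309.8]
wood_tray 0.8 top 18 [ 447.  -288.8]
(473, -6, 19) total [ -0.2  -1.2 129.4] n 4 [-0.  -0.3 32.3]
```

View pics/w2.png

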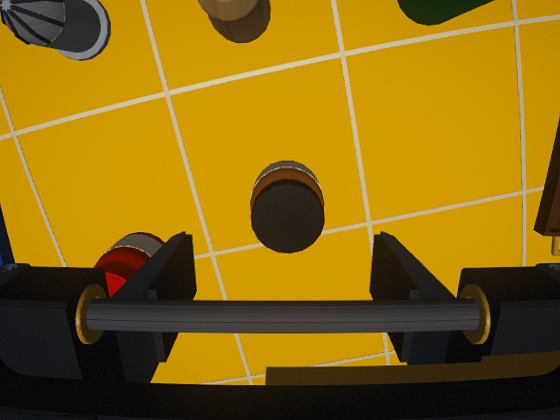

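View pics/t2.png

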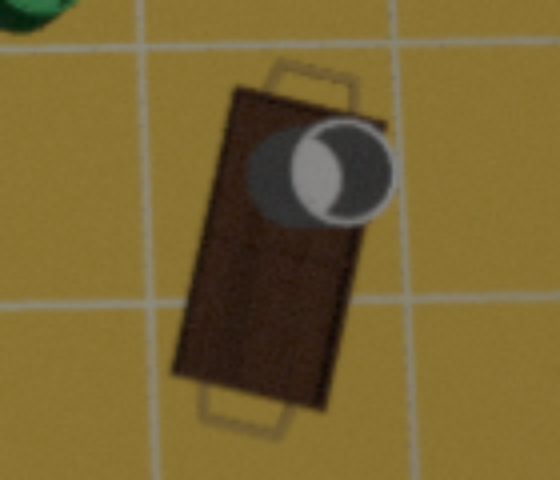

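The honey jar's lid is centred between the fingers at (287,215), and the beaker stands in the far bay of the wooden tray. I go down on the honey jar.

Emit:
move_arm([
  {"x":0,"y":1,"z":28,"rx":0,"ry":0,"rz":0},
  {"x":0,"y":1,"z":32,"rx":0,"ry":0,"rz":0},
  {"x":0,"y":0,"z":32,"rx":0,"ry":0,"rz":0},
  {"x":0,"y":0,"z":25,"rx":0,"ry":0,"rz":0},
  {"x":0,"y":0,"z":13,"rx":0,"ry":0,"rz":0},
  {"x":0,"y":0,"z":0,"rx":0,"ry":0,"rz":0},
  {"x":0,"y":0,"z":0,"rx":0,"ry":0,"rz":0},
])

```text
time_s: 9.55
ee_pos: [472.8, -8.8, 18.7]
ee_rot: [180.0, -0.0, -12.1]
force: [-0.8, 0.4, 0.5]
gripper_width: 91.2
gripper_force: 0.0
```

Emit:
move_arm([
  {"x":0,"y":0,"z":0,"rx":0,"ry":0,"rz":0},
  {"x":0,"y":0,"z":0,"rx":0,"ry":0,"rz":0},
  {"x":0,"y":0,"z":0,"rx":0,"ry":0,"rz":0},
  {"x":0,"y":0,"z":0,"rx":0,"ry":0,"rz":0},
  {"x":0,"y":0,"z":0,"rx":0,"ry":0,"rz":0},
  {"x":0,"y":0,"z":0,"rx":0,"ry":0,"rz":0},
  {"x":0,"y":0,"z":0,"rx":0,"ry":0,"rz":0},
  {"x":0,"y":0,"z":0,"rx":0,"ry":0,"rz":0},
], grip=0, squeeze=25)

```text
time_s: 10.35
ee_pos: [472.7, -8.1, 18.9]
ee_rot: [-180.0, -0.0, -12.0]
force: [0.3, 1.3, 5.8]
gripper_width: 57.4
gripper_force: 25.0
```

```bash
python3 -c "
from h import *
legs([(473,-7,110),(416,-293,110),(416,-293,23.5)])"
```

```text
(473, -7, 110) total [  0.1  -1.1 -91.1] n 3 [  0.   -0.4 -30.4]
(416, -293, 110) total [  3.7 291.6   0. ] n 8 [ 0.5 36.5  0. ]
(416, -293, 23.5) total [ 0.   0.  86.5] n 3 [ 0.   0.  28.8]
```

Emit:
move_arm([
  {"x":0,"y":0,"z":-12,"rx":0,"ry":0,"rz":0},
  {"x":0,"y":0,"z":-28,"rx":0,"ry":0,"rz":0},
  {"x":0,"y":0,"z":-30,"rx":0,"ry":0,"rz":0},
  {"x":0,"y":10,"z":-21,"rx":0,"ry":0,"rz":0},
  {"x":0,"y":25,"z":0,"rx":0,"ry":0,"rz":0},
  {"x":0,"y":35,"z":0,"rx":0,"ry":0,"rz":0},
  {"x":1,"y":36,"z":0,"rx":0,"ry":0,"rz":0},
  {"x":1,"y":36,"z":0,"rx":0,"ry":0,"rz":0},
  {"x":1,"y":36,"z":0,"rx":0,"ry":0,"rz":0},
  {"x":1,"y":36,"z":0,"rx":0,"ry":0,"rz":0},
])

```text
time_s: 11.35
ee_pos: [430.6, -219.5, 108.7]
ee_rot: [-180.0, 0.1, -12.0]
force: [0.4, 0.4, -2.7]
gripper_width: 57.4
gripper_force: 25.0
```

Emit:
move_arm([
  {"x":0,"y":36,"z":0,"rx":0,"ry":0,"rz":0},
  {"x":0,"y":26,"z":0,"rx":0,"ry":0,"rz":0},
  {"x":0,"y":14,"z":0,"rx":0,"ry":0,"rz":0},
  {"x":0,"y":0,"z":10,"rx":0,"ry":0,"rz":0},
  {"x":0,"y":0,"z":20,"rx":0,"ry":0,"rz":0},
  {"x":0,"y":0,"z":15,"rx":0,"ry":0,"rz":0},
  {"x":0,"y":0,"z":0,"rx":0,"ry":0,"rz":0},
  {"x":0,"y":0,"z":0,"rx":0,"ry":0,"rz":0},
])

```text
time_s: 12.15
ee_pos: [416.0, -291.5, 64.1]
ee_rot: [-180.0, 0.1, -11.9]
force: [0.3, -1.0, -0.9]
gripper_width: 57.4
gripper_force: 25.0
```

```bash
python3 -c "
from h import *
legs([(416,-293,23.5)])"
```

```text
(416, -293, 23.5) total [ 0.4  1.5 40.6] n 2 [ 0.2  0.8 20.3]
```

Emit:
move_arm([
  {"x":0,"y":1,"z":10,"rx":0,"ry":0,"rz":0},
  {"x":0,"y":0,"z":12,"rx":0,"ry":0,"rz":0},
  {"x":0,"y":0,"z":8,"rx":0,"ry":0,"rz":0},
  {"x":0,"y":0,"z":4,"rx":0,"ry":0,"rz":0},
  {"x":0,"y":0,"z":3,"rx":0,"ry":0,"rz":0},
  {"x":0,"y":0,"z":2.5,"rx":0,"ry":0,"rz":0},
  {"x":0,"y":0,"z":2,"rx":0,"ry":0,"rz":0},
  {"x":0,"y":0,"z":0,"rx":0,"ry":0,"rz":0},
  {"x":0,"y":0,"z":0,"rx":0,"ry":0,"rz":0},
])

```text
time_s: 13.05
ee_pos: [415.9, -293.8, 23.2]
ee_rot: [180.0, -0.0, -12.0]
force: [1.4, 0.2, -2.6]
gripper_width: 57.7
gripper_force: 25.0
```

Emit:
move_arm([
  {"x":0,"y":0,"z":0.7,"rx":0,"ry":0,"rz":0},
  {"x":0,"y":0,"z":0.5,"rx":0,"ry":0,"rz":0},
  {"x":0,"y":0,"z":0,"rx":0,"ry":0,"rz":0},
])

```text
time_s: 13.35
ee_pos: [416.0, -293.8, 22.9]
ee_rot: [180.0, -0.0, -12.0]
force: [-1.9, -0.2, 5.4]
gripper_width: 57.2
gripper_force: 25.0
```

Contact. I release and rise.

Emit:
move_arm([
  {"x":0,"y":0,"z":0,"rx":0,"ry":0,"rz":0},
  {"x":0,"y":0,"z":0,"rx":0,"ry":0,"rz":0},
  {"x":0,"y":0,"z":0,"rx":0,"ry":0,"rz":0},
  {"x":0,"y":0,"z":0,"rx":0,"ry":0,"rz":0},
  {"x":0,"y":0,"z":0,"rx":0,"ry":0,"rz":0},
  {"x":0,"y":0,"z":-12,"rx":0,"ry":0,"rz":0},
  {"x":0,"y":0,"z":-30,"rx":0,"ry":0,"rz":0},
  {"x":0,"y":0,"z":-36,"rx":0,"ry":0,"rz":0},
  {"x":0,"y":0,"z":-36,"rx":0,"ry":0,"rz":0},
  {"x":0,"y":0,"z":-16,"rx":0,"ry":0,"rz":0},
], grip=1)

```text
time_s: 14.35
ee_pos: [417.2, -294.7, 156.2]
ee_rot: [179.8, -0.4, -12.0]
force: [0.6, -1.0, 0.1]
gripper_width: 91.1
gripper_force: 0.0
```

```bash
python3 -c "
from h import *
find('wrist',['honey_jar','beaker','wood_tray'])
legs([(470,0,155),(644,130,155),(644,130,24),(644,130,115),(579,304,115),(579,304,28)])"
```

```text
honey_jar 0.9 top 84 [ 414.8 -295. ]
beaker 0.64 top 94 [ 496.8 -313.5]
wood_tray 0.93 top 16 [ 456.4 -301. ]
(470, 0, 155) total [  -7.7 -298.4   -3.1] n 8 [ -1.  -37.3  -0.4]
(644, 130, 155) total [ 143.2 -163.3    0. ] n 6 [ 23.9 -27.2   0. ]
(644, 130, 24) total [  0.   0. 131.] n 4 [ 0.   0.  32.8]
(644, 130, 115) total [  0.   0. -91.] n 3 [  0.    0.  -30.3]
(579, 304, 115) total [ -99.8 -156.7    0. ] n 5 [-20.  -31.3   0. ]
(579, 304, 28) total [ 0.  0. 87.] n 3 [ 0.  0. 29.]
```

Emit:
move_arm([
  {"x":5,"y":-18,"z":0,"rx":0,"ry":0,"rz":0},
  {"x":10,"y":-36,"z":0,"rx":0,"ry":0,"rz":0},
  {"x":11,"y":-36,"z":0,"rx":0,"ry":0,"rz":0},
  {"x":11,"y":-36,"z":0,"rx":0,"ry":0,"rz":0},
  {"x":11,"y":-36,"z":0,"rx":0,"ry":0,"rz":0},
  {"x":11,"y":-36,"z":0,"rx":0,"ry":0,"rz":0},
  {"x":11,"y":-36,"z":0,"rx":0,"ry":0,"rz":0},
  {"x":11,"y":-36,"z":0,"rx":0,"ry":0,"rz":0},
  {"x":11,"y":-36,"z":0,"rx":0,"ry":0,"rz":0},
  {"x":11,"y":-36,"z":0,"rx":0,"ry":0,"rz":0},
])

```text
time_s: 15.55
ee_pos: [587.1, 20.9, 149.8]
ee_rot: [179.9, 0.2, -12.0]
force: [0.4, -0.2, -1.0]
gripper_width: 91.3
gripper_force: 0.0
```

Emit:
move_arm([
  {"x":11,"y":-36,"z":0,"rx":0,"ry":0,"rz":0},
  {"x":11,"y":-36,"z":0,"rx":0,"ry":0,"rz":0},
  {"x":7,"y":-32,"z":0,"rx":0,"ry":0,"rz":0},
  {"x":4,"y":-15,"z":0,"rx":0,"ry":0,"rz":0},
  {"x":0,"y":0,"z":0,"rx":0,"ry":0,"rz":0},
  {"x":0,"y":0,"z":0,"rx":0,"ry":0,"rz":0},
])

```text
time_s: 16.15
ee_pos: [643.8, 127.8, 150.8]
ee_rot: [179.9, 0.1, -12.0]
force: [0.9, -0.2, 0.7]
gripper_width: 91.2
gripper_force: 0.0
```

```bash
python3 -c "
from h import *
f=find('wrist',['reamer','blue_tray','mill'])
cv2.imwrite('pics/w3.png',f['img'][:,:,::-1])
legs([(644,130,155),(644,130,24)])
print(state()['qpos'])"
```

```text
reamer 0.75 top 91 [645.3 130.4]
blue_tray 0.7 top 16 [574.4 239.3]
mill 0.95 top 92 [624.4  -2. ]
(644, 130, 155) total [-0.8 -2.4 -3. ] n 1 [-0.8 -2.4 -3. ]
(644, 130, 24) total [  0.   0. 131.] n 4 [ 0.   0.  32.8]
[ 1.02011627e+01  2.79705232e+01  8.33821995e+01 -2.30818696e-02
  6.86685856e+01  1.12308061e+02]
```

View pics/w3.png

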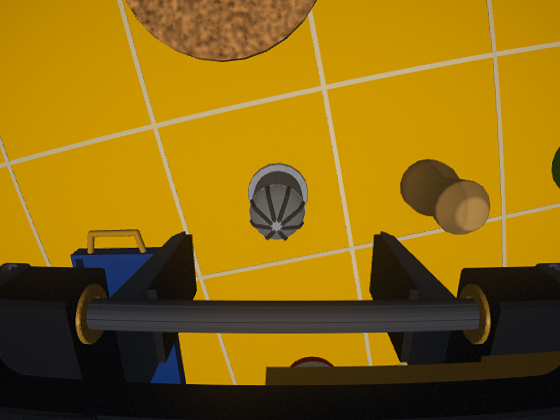

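The reamer's tip is at (277,226), between the fingers. The mill at (460,205) is clear of the right finger. I go down.

Emit:
move_arm([
  {"x":0,"y":-2,"z":28,"rx":0,"ry":0,"rz":0},
  {"x":0,"y":0,"z":32,"rx":0,"ry":0,"rz":0},
  {"x":0,"y":0,"z":32,"rx":0,"ry":0,"rz":0},
  {"x":0,"y":0,"z":22,"rx":0,"ry":0,"rz":0},
  {"x":0,"y":0,"z":12,"rx":0,"ry":0,"rz":0},
  {"x":0,"y":0,"z":0,"rx":0,"ry":0,"rz":0},
  {"x":0,"y":0,"z":0,"rx":0,"ry":0,"rz":0},
])

```text
time_s: 17.05
ee_pos: [645.9, 130.6, 26.9]
ee_rot: [-180.0, -0.1, -12.0]
force: [0.3, 0.5, -0.0]
gripper_width: 91.3
gripper_force: 0.0
```

Emit:
move_arm([
  {"x":0,"y":0,"z":0,"rx":0,"ry":0,"rz":0},
  {"x":0,"y":0,"z":0,"rx":0,"ry":0,"rz":0},
  {"x":0,"y":0,"z":0,"rx":0,"ry":0,"rz":0},
  {"x":0,"y":0,"z":0,"rx":0,"ry":0,"rz":0},
  {"x":0,"y":0,"z":0,"rx":0,"ry":0,"rz":0},
  {"x":0,"y":0,"z":0,"rx":0,"ry":0,"rz":0},
  {"x":0,"y":0,"z":0,"rx":0,"ry":0,"rz":0},
  {"x":0,"y":0,"z":0,"rx":0,"ry":0,"rz":0},
  {"x":0,"y":0,"z":0,"rx":0,"ry":0,"rz":0},
], grip=0, squeeze=30)

```text
time_s: 17.95
ee_pos: [645.2, 131.1, 25.8]
ee_rot: [-180.0, -0.0, -12.0]
force: [0.2, 1.7, 0.3]
gripper_width: 41.5
gripper_force: 30.0
```

Emit:
move_arm([
  {"x":0,"y":0,"z":-12,"rx":0,"ry":0,"rz":0},
  {"x":0,"y":0,"z":-28,"rx":0,"ry":0,"rz":0},
  {"x":0,"y":0,"z":-25,"rx":0,"ry":0,"rz":0},
  {"x":-8,"y":-12,"z":-10,"rx":0,"ry":0,"rz":0},
  {"x":-18,"y":-28,"z":0,"rx":0,"ry":0,"rz":0},
  {"x":-20,"y":-31,"z":0,"rx":0,"ry":0,"rz":0},
  {"x":-20,"y":-31,"z":0,"rx":0,"ry":0,"rz":0},
  {"x":-18,"y":-30,"z":0,"rx":0,"ry":0,"rz":0},
  {"x":-12,"y":-16,"z":0,"rx":0,"ry":0,"rz":0},
  {"x":-4,"y":-8,"z":0,"rx":0,"ry":0,"rz":0},
])

```text
time_s: 18.95
ee_pos: [577.5, 306.7, 100.2]
ee_rot: [180.0, 0.1, -11.8]
force: [-0.3, 0.6, -3.3]
gripper_width: 41.4
gripper_force: 30.0
```

```bash
python3 -c "
from h import *
f=find('wrist',['blue_tray','reamer'])
cv2.imwrite('pics/w4.png',f['img'][:,:,::-1])
find('scene',['blue_tray','reamer'])
legs([(579,304,100)]);print(state()['gripper_width'])"
```

```text
blue_tray 0.62 top 16 [540.4 306.3]
reamer 0.72 top 165 [575.8 306. ]
reamer 0.73 top 145 [593.4 296.6]
(579, 304, 100) total [-1.3 -0.6  0.6] n 1 [-1.3 -0.6  0.6]
41.520062219126466
```

View pics/w4.png

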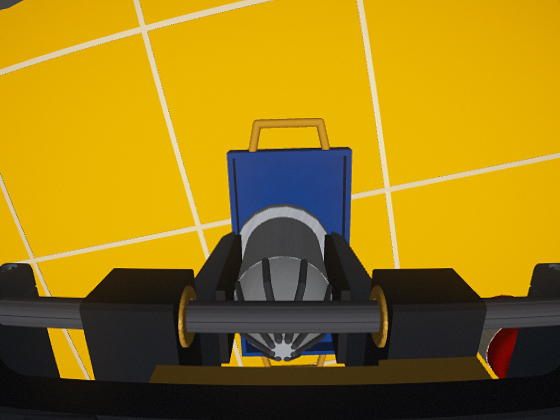

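```bash
python3 -c "
from h import *
f=grab_frame('wrist')
P=plane(f,[[229,152],[350,148]],16)[:,:2];print(P)
v=P[1]-P[0];n=np.array([v[1],-v[0]])/np.linalg.norm(v);n*=np.sign(n[0]);print(np.linalg.norm(v),np.degrees(np.arctan2(n[1],n[0])))
c=P.mean(0)-86*n;print('c',c,c+42*n,c-42*n);legs([(579,304,100)])"
```

```text
[[632.91279054 328.49411603]
 [618.01353667 245.38580698]]
84.4332801568708 -10.1637407010408
c [540.8127205  302.11568168] [582.15363457 294.70428345] [499.47180643 309.5270799 ]
(579, 304, 100) total [-1.4 -0.6  0.7] n 1 [-1.4 -0.6  0.7]
```

Emit:
move_arm([
  {"x":1.5,"y":4.5,"z":10,"rx":0,"ry":0,"rz":0},
  {"x":0,"y":0,"z":20,"rx":0,"ry":0,"rz":0},
  {"x":0,"y":0,"z":18,"rx":0,"ry":0,"rz":0},
  {"x":0,"y":0,"z":10,"rx":0,"ry":0,"rz":0},
  {"x":0,"y":0,"z":5,"rx":0,"ry":0,"rz":0},
  {"x":0,"y":0,"z":3,"rx":0,"ry":0,"rz":0},
  {"x":0,"y":0,"z":3,"rx":0,"ry":0,"rz":0},
  {"x":0,"y":0,"z":1,"rx":0,"ry":0,"rz":0},
  {"x":0,"y":0,"z":0,"rx":0,"ry":0,"rz":0},
  {"x":0,"y":0,"z":0,"rx":0,"ry":0,"rz":0},
])

```text
time_s: 20.3
ee_pos: [580.6, 299.8, 31.3]
ee_rot: [-180.0, -0.0, -12.0]
force: [0.0, 0.3, -2.7]
gripper_width: 41.7
gripper_force: 30.0
```

Emit:
move_arm([
  {"x":0,"y":0,"z":0.7,"rx":0,"ry":0,"rz":0},
  {"x":0,"y":0,"z":0.7,"rx":0,"ry":0,"rz":0},
  {"x":0,"y":0,"z":0,"rx":0,"ry":0,"rz":0},
  {"x":0,"y":0,"z":0,"rx":0,"ry":0,"rz":0},
])

```text
time_s: 20.7
ee_pos: [580.5, 299.7, 29.9]
ee_rot: [-180.0, -0.0, -12.0]
force: [0.5, -0.2, 0.5]
gripper_width: 41.9
gripper_force: 30.0
```

Weight is off the gripper (force -2.7 → +0.5) at the expected height, so I release.

Emit:
move_arm([
  {"x":0,"y":0,"z":0.3,"rx":0,"ry":0,"rz":0},
  {"x":0,"y":0,"z":0,"rx":0,"ry":0,"rz":0},
  {"x":0,"y":0,"z":0,"rx":0,"ry":0,"rz":0},
  {"x":0,"y":0,"z":0,"rx":0,"ry":0,"rz":0},
  {"x":0,"y":0,"z":0,"rx":0,"ry":0,"rz":0},
  {"x":0,"y":0,"z":0,"rx":0,"ry":0,"rz":0},
  {"x":0,"y":0,"z":-12,"rx":0,"ry":0,"rz":0},
  {"x":0,"y":0,"z":-30,"rx":0,"ry":0,"rz":0},
  {"x":0,"y":0,"z":-38,"rx":0,"ry":0,"rz":0},
  {"x":0,"y":0,"z":-40,"rx":0,"ry":0,"rz":0},
], grip=1)

```text
time_s: 21.7
ee_pos: [580.0, 299.4, 150.8]
ee_rot: [180.0, 0.0, -12.0]
force: [0.4, 0.4, 0.3]
gripper_width: 91.3
gripper_force: 0.0
```

```bash
python3 -c "
from h import *
f=find('wrist',['blue_tray','reamer'])
cv2.imwrite('pics/w5.png',f['img'][:,:,::-1])
legs([(614,-154,155)])"
```

```text
blue_tray 0.8 top 16 [538.  304.2]
reamer 0.91 top 95 [581.6 298.4]
(614, -154, 155) total [125.5 438.   -1.2] n 12 [10.5 36.5 -0.1]
```

View pics/w5.png

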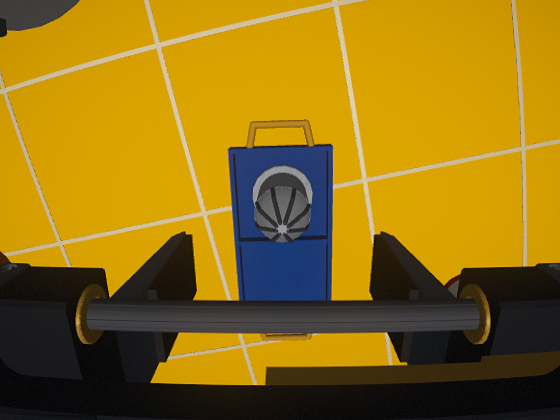

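The reamer stands in the far bay of the blue tray: its foot is at (282,190), and the bay spans about (231–332, 148–240). Next is the tumbler.

```bash
python3 -c "
from h import *
f=grab_frame('wrist')
P=plane(f,[[229,148],[333,145],[240,239],[328,238],[237,239],[331,238]],16)[:,:2];print(P.round(1),(P[0]+P[1])/2,(P[2]+P[3])/2)"
```

```text
[[633.5 335. ]
 [617.8 248.9]
 [552.  345.5]
 [536.5 267.6]
 [552.5 348.2]
 [536.  264.9]] [625.65457524 291.9369873 ] [544.25318357 306.53811232]
```

Emit:
move_arm([
  {"x":5,"y":18,"z":0,"rx":0,"ry":0,"rz":0},
  {"x":10,"y":36,"z":0,"rx":0,"ry":0,"rz":0},
  {"x":10,"y":36,"z":0,"rx":0,"ry":0,"rz":0},
  {"x":10,"y":36,"z":0,"rx":0,"ry":0,"rz":0},
  {"x":10,"y":36,"z":0,"rx":0,"ry":0,"rz":0},
  {"x":10,"y":36,"z":0,"rx":0,"ry":0,"rz":0},
  {"x":10,"y":36,"z":0,"rx":0,"ry":0,"rz":0},
  {"x":10,"y":36,"z":0,"rx":0,"ry":0,"rz":0},
  {"x":10,"y":36,"z":0,"rx":0,"ry":0,"rz":0},
  {"x":10,"y":36,"z":0,"rx":0,"ry":0,"rz":0},
])

```text
time_s: 22.9
ee_pos: [600.4, -57.3, 147.5]
ee_rot: [179.9, 0.2, -12.0]
force: [0.4, 0.0, 0.9]
gripper_width: 91.2
gripper_force: 0.0
```

Emit:
move_arm([
  {"x":10,"y":36,"z":0,"rx":0,"ry":0,"rz":0},
  {"x":10,"y":36,"z":0,"rx":0,"ry":0,"rz":0},
  {"x":7,"y":20,"z":0,"rx":0,"ry":0,"rz":0},
  {"x":3.5,"y":4,"z":0,"rx":0,"ry":0,"rz":0},
  {"x":0,"y":0,"z":0,"rx":0,"ry":0,"rz":0},
  {"x":0,"y":0,"z":0,"rx":0,"ry":0,"rz":0},
])

```text
time_s: 23.5
ee_pos: [611.3, -154.0, 148.4]
ee_rot: [-180.0, 0.1, -12.0]
force: [0.6, 0.5, -0.5]
gripper_width: 91.2
gripper_force: 0.0
```

```bash
python3 -c "
from h import *
f=find('wrist',['tumbler','mill'])
cv2.imwrite('pics/w6.png',f['img'][:,:,::-1])
legs([(614,-154,38)])"
```

```text
tumbler 0.74 top 89 [ 613.7 -155.8]
mill 0.8 top 91 [624.1  -3.5]
(614, -154, 38) total [  2.3  -0.2 111.1] n 3 [ 0.8 -0.1 37. ]
```

View pics/w6.png

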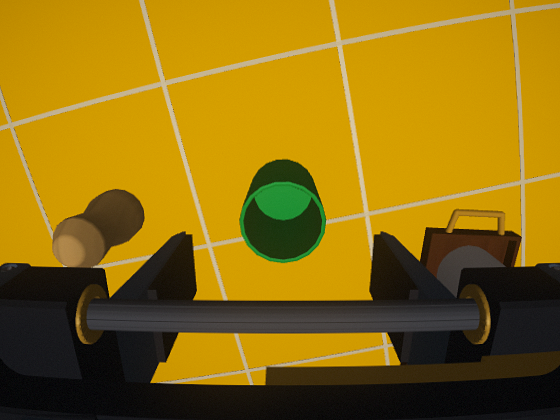

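The tumbler's rim is centred between the fingers at (283,222), and the mill and the beaker are clear.

Emit:
move_arm([
  {"x":2,"y":1,"z":26,"rx":0,"ry":0,"rz":0},
  {"x":0,"y":0,"z":30,"rx":0,"ry":0,"rz":0},
  {"x":0,"y":0,"z":30,"rx":0,"ry":0,"rz":0},
  {"x":0,"y":0,"z":17,"rx":0,"ry":0,"rz":0},
  {"x":0,"y":0,"z":8,"rx":0,"ry":0,"rz":0},
  {"x":0,"y":0,"z":0,"rx":0,"ry":0,"rz":0},
  {"x":0,"y":0,"z":0,"rx":0,"ry":0,"rz":0},
])

```text
time_s: 24.35
ee_pos: [614.5, -156.2, 39.1]
ee_rot: [180.0, -0.1, -12.0]
force: [0.6, -0.4, 0.4]
gripper_width: 90.8
gripper_force: 0.0
```

Emit:
move_arm([
  {"x":0,"y":0,"z":0,"rx":0,"ry":0,"rz":0},
  {"x":0,"y":0,"z":0,"rx":0,"ry":0,"rz":0},
  {"x":0,"y":0,"z":0,"rx":0,"ry":0,"rz":0},
  {"x":0,"y":0,"z":0,"rx":0,"ry":0,"rz":0},
  {"x":0,"y":0,"z":0,"rx":0,"ry":0,"rz":0},
  {"x":0,"y":0,"z":0,"rx":0,"ry":0,"rz":0},
  {"x":0,"y":0,"z":0,"rx":0,"ry":0,"rz":0},
  {"x":0,"y":0,"z":0,"rx":0,"ry":0,"rz":0},
], grip=0, squeeze=18)

```text
time_s: 25.15
ee_pos: [613.9, -156.3, 38.5]
ee_rot: [-180.0, -0.0, -12.0]
force: [-0.3, 0.5, 3.2]
gripper_width: 58.6
gripper_force: 18.0
```

```bash
python3 -c "
from h import *
legs([(614,-155,170),(500,314,170),(500,314,45)])"
```

```text
(614, -155, 170) total [  -0.2   -1.3 -131.5] n 4 [ -0.   -0.3 -32.9]
(500, 314, 170) total [-209. -435.    0.] n 13 [-16.1 -33.5   0. ]
(500, 314, 45) total [  0.   0. 125.] n 4 [ 0.   0.  31.2]
```

Emit:
move_arm([
  {"x":0,"y":0,"z":-12,"rx":0,"ry":0,"rz":0},
  {"x":0,"y":0,"z":-28,"rx":0,"ry":0,"rz":0},
  {"x":0,"y":0,"z":-35,"rx":0,"ry":0,"rz":0},
  {"x":0,"y":0,"z":-35,"rx":0,"ry":0,"rz":0},
  {"x":-6,"y":-10,"z":-21,"rx":0,"ry":0,"rz":0},
  {"x":-12,"y":-25,"z":0,"rx":0,"ry":0,"rz":0},
  {"x":-16,"y":-34,"z":0,"rx":0,"ry":0,"rz":0},
  {"x":-16,"y":-34,"z":0,"rx":0,"ry":0,"rz":0},
  {"x":-16,"y":-34,"z":0,"rx":0,"ry":0,"rz":0},
  {"x":-16,"y":-34,"z":0,"rx":0,"ry":0,"rz":0},
])

```text
time_s: 26.15
ee_pos: [568.4, 29.1, 169.5]
ee_rot: [180.0, -0.0, -12.0]
force: [0.1, 0.4, -1.3]
gripper_width: 58.1
gripper_force: 18.0
```

Emit:
move_arm([
  {"x":-16,"y":-34,"z":0,"rx":0,"ry":0,"rz":0},
  {"x":-16,"y":-34,"z":0,"rx":0,"ry":0,"rz":0},
  {"x":-16,"y":-34,"z":0,"rx":0,"ry":0,"rz":0},
  {"x":-16,"y":-34,"z":0,"rx":0,"ry":0,"rz":0},
  {"x":-16,"y":-34,"z":0,"rx":0,"ry":0,"rz":0},
  {"x":-16,"y":-34,"z":0,"rx":0,"ry":0,"rz":0},
  {"x":-16,"y":-34,"z":0,"rx":0,"ry":0,"rz":0},
  {"x":-11,"y":-20,"z":0,"rx":0,"ry":0,"rz":0},
  {"x":-4,"y":-7,"z":0,"rx":0,"ry":0,"rz":0},
  {"x":0,"y":0,"z":0,"rx":0,"ry":0,"rz":0},
])

```text
time_s: 27.15
ee_pos: [499.7, 313.9, 169.1]
ee_rot: [180.0, -0.0, -11.9]
force: [-0.3, -0.2, -0.2]
gripper_width: 58.4
gripper_force: 18.0
```

```bash
python3 -c "
from h import *
f=find('wrist',['tumbler','reamer','blue_tray'])
legs([(500,314,43.5)]);print(state()['gripper_width'])"
```

```text
tumbler 0.78 top 220 [500.6 313. ]
reamer 0.59 top 95 [580.  297.9]
blue_tray 0.75 top 16 [553.8 305.2]
(500, 314, 43.5) total [ -0.8  -1.6 125.7] n 4 [-0.2 -0.4 31.4]
58.21521501560409
```

Positions check out. I go down.

Emit:
move_arm([
  {"x":0,"y":0,"z":15,"rx":0,"ry":0,"rz":0},
  {"x":0,"y":0,"z":28,"rx":0,"ry":0,"rz":0},
  {"x":0,"y":0,"z":28,"rx":0,"ry":0,"rz":0},
  {"x":0,"y":0,"z":22,"rx":0,"ry":0,"rz":0},
  {"x":0,"y":0,"z":14,"rx":0,"ry":0,"rz":0},
  {"x":0,"y":0,"z":8,"rx":0,"ry":0,"rz":0},
  {"x":0,"y":0,"z":5,"rx":0,"ry":0,"rz":0},
  {"x":0,"y":0,"z":4,"rx":0,"ry":0,"rz":0},
  {"x":0,"y":0,"z":0,"rx":0,"ry":0,"rz":0},
  {"x":0,"y":0,"z":0,"rx":0,"ry":0,"rz":0},
])

```text
time_s: 28.35
ee_pos: [500.4, 313.8, 45.7]
ee_rot: [-180.0, -0.1, -12.0]
force: [-0.6, 0.1, -1.0]
gripper_width: 58.5
gripper_force: 18.0
```

Emit:
move_arm([
  {"x":0,"y":0,"z":1,"rx":0,"ry":0,"rz":0},
  {"x":0,"y":0,"z":0.7,"rx":0,"ry":0,"rz":0},
  {"x":0,"y":0,"z":0,"rx":0,"ry":0,"rz":0},
  {"x":0,"y":0,"z":0,"rx":0,"ry":0,"rz":0},
])

```text
time_s: 28.75
ee_pos: [500.0, 313.6, 43.5]
ee_rot: [-180.0, -0.0, -12.0]
force: [-0.2, -0.3, -0.5]
gripper_width: 58.3
gripper_force: 18.0
```

Emit:
move_arm([
  {"x":0,"y":0,"z":0.6,"rx":0,"ry":0,"rz":0},
  {"x":0,"y":0,"z":0.6,"rx":0,"ry":0,"rz":0},
  {"x":0,"y":0,"z":0,"rx":0,"ry":0,"rz":0},
  {"x":0,"y":0,"z":0,"rx":0,"ry":0,"rz":0},
])

```text
time_s: 29.15
ee_pos: [500.0, 313.7, 42.5]
ee_rot: [-180.0, -0.0, -12.0]
force: [-0.8, -0.6, 3.4]
gripper_width: 58.3
gripper_force: 18.0
```

Contact. I release, rise and back away.

Emit:
move_arm([
  {"x":0,"y":0,"z":0,"rx":0,"ry":0,"rz":0},
  {"x":0,"y":0,"z":0,"rx":0,"ry":0,"rz":0},
  {"x":0,"y":0,"z":0,"rx":0,"ry":0,"rz":0},
  {"x":0,"y":0,"z":0,"rx":0,"ry":0,"rz":0},
  {"x":0,"y":0,"z":0,"rx":0,"ry":0,"rz":0},
  {"x":0,"y":0,"z":-12,"rx":0,"ry":0,"rz":0},
  {"x":0,"y":0,"z":-30,"rx":0,"ry":0,"rz":0},
  {"x":0,"y":0,"z":-38,"rx":0,"ry":0,"rz":0},
  {"x":0,"y":0,"z":-40,"rx":0,"ry":0,"rz":0},
  {"x":0,"y":0,"z":-20,"rx":0,"ry":0,"rz":0},
], grip=1)

```text
time_s: 30.15
ee_pos: [501.4, 314.5, 187.1]
ee_rot: [-179.7, -0.3, -12.0]
force: [0.5, 0.7, 0.7]
gripper_width: 91.3
gripper_force: 0.0
```

Emit:
move_arm([
  {"x":-15,"y":30,"z":-10,"rx":0,"ry":0,"rz":0},
  {"x":-15,"y":30,"z":-10,"rx":0,"ry":0,"rz":0},
  {"x":-15,"y":30,"z":-10,"rx":0,"ry":0,"rz":0},
  {"x":-15,"y":30,"z":-10,"rx":0,"ry":0,"rz":0},
  {"x":-15,"y":30,"z":-10,"rx":0,"ry":0,"rz":0},
  {"x":0,"y":30,"z":0,"rx":0,"ry":0,"rz":0},
  {"x":0,"y":30,"z":0,"rx":0,"ry":0,"rz":0},
  {"x":0,"y":0,"z":0,"rx":0,"ry":0,"rz":0},
  {"x":0,"y":0,"z":0,"rx":0,"ry":0,"rz":0},
])

```text
time_s: 31.05
ee_pos: [383.1, 123.7, 233.1]
ee_rot: [-179.9, -0.1, -12.1]
force: [-0.0, 0.1, 0.7]
gripper_width: 91.4
gripper_force: 0.0
```

```bash
python3 -c "
from h import *
f=find('top',['reamer','tumbler','blue_tray','jam_jar','mill','beaker','honey_jar','wood_tray'])
cv2.imwrite('pics/t7.png',cv2.resize(f['img'][130:310,90:460,::-1],None,fx=2.1,fy=2.1))"
```

```text
reamer 0.65 top 97 [579.1 300.9]
tumbler 0.58 top 96 [498. 315.]
blue_tray 0.91 top 19 [537.8 309. ]
jam_jar 0.83 top 83 [433.  142.1]
mill 0.6 top 93 [6.217e+02 6.000e-01]
beaker 0.68 top 95 [ 494.4 -309.1]
honey_jar 0.75 top 86 [ 412.8 -290.8]
wood_tray 0.72 top 18 [ 453.7 -297.8]
```

View pics/t7.png

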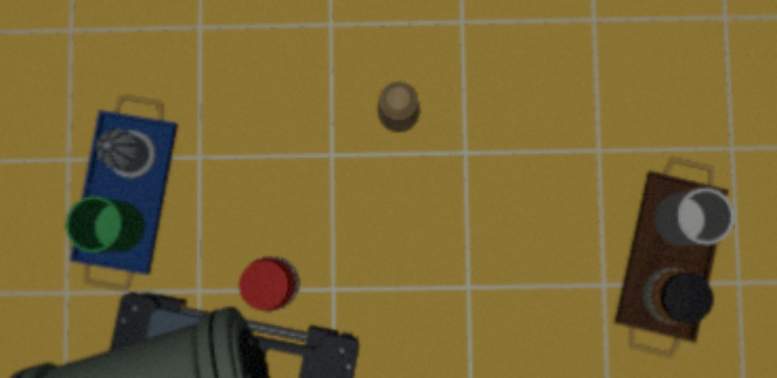

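The picture shows the reamer (127,152) and the tumbler (105,225) in the blue tray's bays. The beaker (700,215) and the honey jar (685,297) are in the wooden tray's bays. The jam jar (267,284) and the mill (398,105) have not moved, and the gripper is at z = 233, clear of everything. I hand the job in.

```bash
python3 -c "
from workcell import *
print(job_done())"
```

```text
the job is handed in; nothing more can be done
None
```

I've handed the job in: the reamer and tumbler stand in the blue tray's bays and the honey jar and beaker in the wooden tray's. The last camera check put all four within a few mm of their bay centres, with the jam jar and mill unmoved; no verdict came back.

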